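# Press a freshly glued key fob in its hinged jig

### The arm

A 7-joint arm with a two-finger parallel gripper is mounted at the origin on a cart in front of the work surface, level with it; the furniture and walls round the work are solid. World frame = base frame: x ahead of the robot, y to its left, z up, the work surface at z = 0. Lengths are in m, angles in degrees, forces in N, time in s.
With the tool pointing down it reaches from about 0.425 to 0.875 m from the base axis. Payload 4.7 kg.
Tool frame: the origin (TCP) lies midway between the tips of the shut fingers; the grasp point (between the pads) lies 19 mm behind it; z points along the fingers, y is the line along which they close (so a half turn about z gives the same grasp; the last joint's range is limited). The gripper opens to 87 mm and grips with 3 to 60 N. Pads are 19 mm wide; open, the fingers measure 117 mm over their backs; the gripper's body (75 mm by 190 mm) begins 51 mm behind the grasp point.
Start: joints at [0.808, 18.392, -4.016, 83.108, 1.295, 78.541, -3.26], TCP at [0.65, -0, 0.223] pointing down, gripper open.
Joint ranges: [-163.93, 163.93], [-17.29, 119.83], [-79.2, 71.16], [3.27, 140.29], [-89.18, 269.18], [5.43, 117.66], [-154.24, 154.24]. Speed limits (degrees/s): [147.25, 147.25, 180, 180, 180, 180, 180].

### API

Orientations are given as [roll, pitch, yaw] about the fixed x, y, z axes, in that order (R = Rz(yaw) Ry(pitch) Rx(roll)).
In Python, from cell import env, viewer, boxes_of, masks_of gives the robot as it stands. The module is installed in compiled form; this text tells all that it offers.
- The arm moves only by the tool apply_moves, never from a script. Its argument "moves" is a list of rows, each a list of 7 numbers: the shift along the tool's x, y, z scaled (see below), then the turn, a rotation vector about the tool's x, y, z scaled (see below), then the opening, from 0 (shut) to 1 (fully open). A call has 1 to 20 rows; each row is the pose to reach, as a shift and turn from the pose commanded when the call began, along the tool's axes at that moment; what a row does not reach only later rows make up. The controller multiplies each number of a shift by 0.2 m and each number of a turn by 1.5 rad. A row lasts 1/10 s, in which the tool goes at most 50 mm and 8.59 degrees, less where a joint would pass 70% of its speed; a pose out of reach is approached as far as the arm can. A call with a number of a shift or a turn outside -1 to 1 is refused whole. A call with a gripper value outside its range is refused whole. The fingers move at their own pace and stop on an object; "grip_force" is the grip in N (left out, the last holds). Time passes only in rows, so rows that repeat a pose let the fingers close. It gives the time, the measured TCP pose, the force, the opening and the grip force at its end, in the units of the state.
- env.get_obs(): the state, without advancing time (a new reading comes with each control period).
- viewer.read_camera(name): name is "scene" or "side" or "wrist"; returns the picture (384x512x3 uint8, red, green, blue); there is no depth.
- viewer.get_calibration(name): a dict with "fov_y" (degrees; the focal length in pixels is half the picture's height over the tangent of half this angle, whatever the lens; pixels are square), "cx", "cy" (the principal point, pixels), "position" and "orientation" of the camera in the world. Camera axes: x right, y up, looking along -z (the intrinsics and any distortion apply to the point x, -y, -z); pixel columns grow to the right and rows downward; lengths in m; the calibration is good to about 2 mm. A picture is of the moment at which its call begins: read the wrist's pose just before it. get_calibration takes no time and is no camera call; for the wrist camera it gives the pose at the moment of the call.
- env.sign_off(): hands the job in; it is judged then, once.
Trained networks look in the newest picture that a camera, given by its name, has taken for a name from the list of things; names that differ only in an ending like _2 or _b are one class to them, and where a whole thing is asked for, a point or a joint stands for the part that bears it (a point fixed in the world has none). Each returns a list of dicts, best first, with "conf" (0 to 1); they miss things now and then, are a little off and sometimes report something else, mostly with a low value. They report only what shows in the picture. A call takes as long as a camera call. They do not tell look-alikes from the thing itself.
- boxes_of(camera, target): "location" ([column, row] in pixels, amid what is visible of it).
- masks_of(camera, target): "pixels" (384x512 bool, what is visible of it) and "location" ([column, row] in pixels, amid what is visible of it).
The state is a dict: "time_s": time; "qpos": joint angles; "joint_velocities": joint speeds; "effort": joint torques, N m; "tool_pos": TCP position; "tool_rot": TCP orientation; "force": force on the tool from outside, world axes, zero at the start; "wrist_torque": the same for the moment, N m; "grip_width": finger opening in m; "grasp_force": force on a finger pad.
Only numpy, scipy, OpenCV 4.12 (cv2) and the standard library are available. Lean on these libraries where they do the work, as an engineer would, in place of code of your own. Each camera call takes 0.05 s, during which the arm holds its last target. There are 200 camera calls.

### The job

The key fob has just been glued and must be pressed. Lay it lengthwise on the bed of the hinged jig with its split ring hung over the jig's little post, fold the cover shut over it, then take the collared pin from the wooden block and push it through the cover into the base until its collar sits on the cover. Finish while still gripping the pin and pressing firmly down with it (about 10 N), so the halves stay pressed shut on the fob; do not let go, and leave the glue tin standing where it is.

Things in the scene. Friction and masses are not known exactly. Their poses are not given: they have to be found in the camera images.
- fob: Brown leather key fob, stiff, 27 mm wide, 104 mm long with its ring, lying flat. Origin under the middle of the whole length; z up; y runs along it: leather strip from y=-28 to +52 (5 mm thick, free to grip across x, e.g. at y=+10), split ring at the -y end. When seated, its y axis points along the jig's +x and its underside is 26 mm above the bench.
- fob_ring (a point): Centre of the fob's steel split ring (hole 20 mm across, wire 2.5 mm), at y=-39, z=3 in the fob's frame.
- jig: Clamshell press, fixed to the bench: wooden base 168 (x) x 110 (y) x 18 mm, front to -x, hinge at the far side. Origin on the bench, x away from the robot, z up. Black rubber bed 20 mm wide (leather overhangs it 4 mm each side), x=-22 to +58, y=0, top at z=26. Front rail x=-82 to -50, top z=30. Hinge axis along y at x=70, z=40.
- ring_post (a point): Top of the steel post for the ring, 6 mm thick, standing 15.5 mm above the base between front rail and bed; at x=-34, y=0, z=33.5 in the jig's frame.
- jig_hole (a point): Mouth of the 12 mm bore in the steel block in the front rail, 26 mm deep, upright; at x=-66, y=0, z=30 in the jig's frame. With the cover shut, the cover's 12 mm hole lies right above it, cover top at z=44.
- cover_hinge (a joint): Hinge of the steel cover (rad): 0 = shut on the fob, 1.57 = upright, starts 1.65 to 1.9 (stop), leaning away from the robot. Plate 8 mm thick, 92 wide, reaching 150 mm from the hinge, 0.3 kg. Damped: near upright it stays where left; pushed toward the robot below about 1.2 it sinks shut in 1 to 2 s.
- cover_edge (a point): Middle of the cover's free edge (12 mm thick lip), 150 mm from the hinge axis; highest point of the jig while it stands open.
- cover: The hinged steel cover plate with, screwed under it, a black rubber pad 66 x 30 x 5 mm that presses on the leather when shut. Origin on the hinge axis; x runs from the free edge (x=-150) to the hinge, z is its outer side. 12 mm pin hole at x=-136, y=0. Its weight alone presses the fob with about 11 N; 10 N on the pin adds 15 N or more.
- pin: Steel locating pin, upright in the wooden block at the start. Origin at the tip, z up: shank 10 mm thick with tapered nose up to z=38, collar 22 mm thick z=38 to 42, round head 16 mm thick z=42 to 72 (grip here, fingertips above the collar). 70 g. Pressing on it presses the cover.
- pin_block: Dark wooden block with three bores, 46 (x) x 104 (y) x 44 mm, fixed. Origin under its middle. The pin hangs by its collar in the bore at y=+30, 13 mm wide, 40 mm deep: lift it at least 40 mm to clear.
- glue_pot: Round glue tin, 71 mm wide, 73 mm tall, standing; bystander. Origin under its middle.
There are look-alikes about, which are no part of the job. Of the things that look like the jig, the largest one is meant.

How it is judged:
By the outcome, as a careful person would: the job done as asked, in the order asked, and still so for the second after the job is handed in, while the arm keeps its last pose, push and grip.
It also fails if it takes over 64 s, if anything falls off the work surface, if the arm or the gripper's body presses on something with over 40 N, if the wrist force passes 120 N, or if a joint passes its speed limit or range.

## Working session

There is one attempt and no reset: what is moved stays moved. The work goes in short steps, Python scripts to look and compute and a tool call to move; the robot and the scene stay as the last step left them, time stands still between calls to the robot, and variables do not carry over. Pictures are saved under pics/ and viewed, at most 10 in all, crops included, and the job is handed in when it is done.

Besides the shell and the picture viewer there is one more tool, called after ">>>" as name(argument=value, ...) on one line, values as JSON. apply_moves: Moves the arm, as the interface text tells. Shifts and turns lie within -1 to 1; 1 stands for 0.2 m of shift or 1.5 rad of turn. Its arguments: {"type":"object","properties":{"moves":{"type":"array","items":{"type":"array","items":{"type":"number","minimum":-1,"maximum":1}}},"grip_force":{"type":"number"}},"required":["moves"]}

```bash
mkdir -p pics; cat > h.py <<'E'
import numpy as np, cv2
from scipy.spatial.transform import Rotation as R
from cell import env, viewer, boxes_of, masks_of
def cal(n):
    c=viewer.get_calibration(n); return c
def snap(n,f=None):
    c=cal(n); im=viewer.read_camera(n)
    if f: cv2.imwrite('pics/'+f,im[:,:,::-1])
    return c,im
E
python3 - <<'E'
from h import *
o=env.get_obs(); print(o)
ims=[]
for n in ['scene','side','wrist']:
    c,im=snap(n,n+'0.png'); print(n,c)
    for t in ['fob','fob_ring','jig','ring_post','jig_hole','cover','cover_edge','pin','pin_block','glue_pot']:
        print(t,[(np.round(b['location']).tolist(),round(b['conf'],2)) for b in boxes_of(n,t)[:4]])
E
```

```text
{'time_s': 0.0, 'qpos': array([ 0.80691065, 18.44003483, -4.01494626, 83.17519682,  1.29482874,
       78.54071023, -3.25965043]), 'joint_velocities': array([-0.00776556, -0.08827484, -0.06471424,  0.10806278,  0.12517621,
       -0.0278669 , -0.14119159]), 'effort': array([-2.58547143e-04, -4.91284704e+01, -4.03903294e-01, -3.12526345e+01,
       -6.40594075e-02,  4.37659642e-02,  1.61017233e-04]), 'tool_pos': array([ 6.49443080e-01, -4.56205809e-05,  2.21447799e-01]), 'tool_rot': array([-1.79889290e+02,  5.77747441e-03,  9.00026112e+01]), 'force': array([ 0.48706454,  1.24618193, -0.39517021]), 'wrist_torque': array([ 0.02891716, -0.04827949, -0.02379559]), 'grasp_force': 0.0, 'grip_width': 0.08714222633380594}
scene {'fov_y': 56.916666035258615, 'cx': 255.61700007447382, 'cy': 186.17816536746435, 'position': array([-0.04587569,  0.71452694,  0.69584746]), 'orientation': array([  54.6001688 ,    0.67057627, -140.50028737])}
fob [([206.0, 261.0], 0.57)]
fob_ring [([206.0, 260.0], 0.52)]
jig [([245.0, 218.0], 0.89), ([258.0, 179.0], 0.69), ([330.0, 182.0], 0.66)]
ring_post [([329.0, 
[... 1121 characters left out ...]
 0.68), ([230.0, 180.0], 0.63)]
pin [([280.0, 285.0], 0.68)]
pin_block [([269.0, 305.0], 0.89)]
glue_pot [([286.0, 170.0], 0.55)]
wrist {'fov_y': 66.48757002915261, 'cx': 251.97044246397178, 'cy': 191.66819229384498, 'position': array([0.64964869, 0.08497478, 0.38471328]), 'orientation': array([-1.77165740e+01, -4.72679312e-02, -1.67685799e-02])}
fob []
fob_ring []
jig [([114.0, 54.0], 0.76), ([179.0, 204.0], 0.69)]
ring_post [([178.0, 206.0], 0.94), ([118.0, 58.0], 0.88)]
jig_hole [([114.0, 56.0], 0.98), ([177.0, 206.0], 0.56)]
cover [([105.0, 54.0], 0.65), ([224.0, 243.0], 0.57)]
cover_edge [([108.0, 52.0], 0.74), ([224.0, 248.0], 0.62)]
pin []
pin_block []
glue_pot [([274.0, 33.0], 0.81)]
```

View pics/scene0.png

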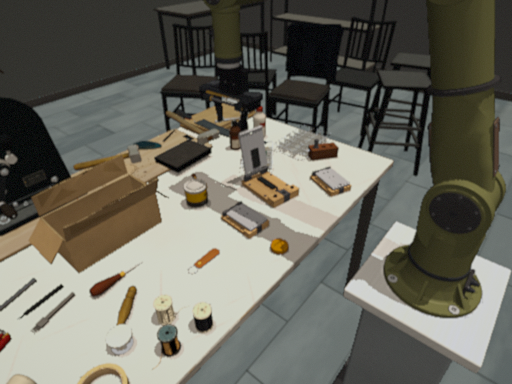

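View pics/side0.png

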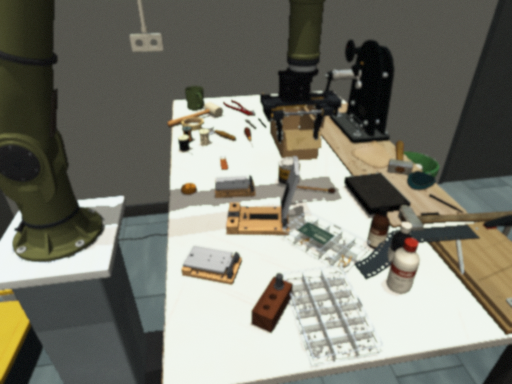

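View pics/wrist0.png

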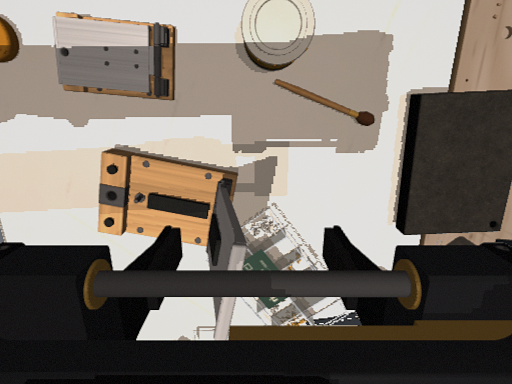

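The scene view shows the fob at (205,260) with its ring toward (193,270). The open jig is at about (268,187) and the pin block at (322,150). In the side view the open jig is at (265,217), the block at (270,303) and the pin head at (280,280). The wrist view shows the jig bore at (111,196), the post at (138,198), the bed from (148,200) to (210,211), and the tin at (278,28). The two closed jigs are smaller look-alikes.

```bash
cat >> h.py <<'E'
def proj(c,P):
    P=np.atleast_2d(P); Rm=R.from_euler('xyz',c['orientation'],degrees=True).as_matrix()
    q=(P-c['position'])@Rm; f=192/np.tan(np.radians(c['fov_y']/2))
    return np.c_[c['cx']+f*q[:,0]/-q[:,2], c['cy']-f*q[:,1]/-q[:,2]]
def back(c,uv,z):
    uv=np.atleast_2d(uv).astype(float); Rm=R.from_euler('xyz',c['orientation'],degrees=True).as_matrix()
    f=192/np.tan(np.radians(c['fov_y']/2))
    d=np.c_[(uv[:,0]-c['cx'])/f,-(uv[:,1]-c['cy'])/f,-np.ones(len(uv))]@Rm.T
    return c['position']+d*((z-c['position'][2])/d[:,2])[:,None]
def pose2(p,x,y,yaw):
    p=np.atleast_2d(p); a=np.radians(yaw); c,s=np.cos(a),np.sin(a)
    return np.c_[x+c*p[:,0]-s*p[:,1],y+s*p[:,0]+c*p[:,1],p[:,2]]
E
python3 - <<'E'
from h import *
from scipy.optimize import least_squares
w=cal('wrist'); s=cal('scene'); d=cal('side')
ob=np.array([[111,196],[138,198],[148,200],[212,211]]); 
M=np.array([[-66,0,30],[-34,0,33.5],[-22,0,26],[58,0,26]])/1000
for i in range(3): print(back(w,ob[i],M[i,2]))
r=least_squares(lambda v:(proj(w,pose2(M[:3],*v))-ob[:3]).ravel(),[.5,.1,-8]); print('jig',r.x,r.fun)
print('jig in side/scene', proj(d,pose2(M,*r.x)).round(),proj(s,pose2(M,*r.x)).round())
print('hole side masks',[ (b['location'],b['conf']) for b in boxes_of('side','jig')][:0])
print('fob scene',back(s,[[206,260],[193,270],[216,252]],.004))
print('fob side',back(d,[[224,163]],.004))
print('pin head scene/side',back(s,[[315,144]],.06),back(d,[[280,281]],.06))
print('block top side',back(d,[[275,293]],.044), 'tin',back(w,[278,28],.073))
for n,t in (('scene','fob'),('side','fob'),('scene','pin'),('side','pin'),('side','pin_block'),('scene','pin_block')):
    c,im=snap(n)
    for m in masks_of(n,t)[:1]:
        ys,xs=np.nonzero(m['pixels']); print(n,t,m['location'],m['conf'],len(xs),xs.min(),xs.max(),ys.min(),ys.max())
c,im=snap('scene'); a=cv2.resize(im[235:285,175:235],(400,333),interpolation=2)
b=cv2.resize(im[135:165,295:345],(400,240),interpolation=2)
c,im=snap('side'); e=cv2.resize(im[265:335,245:300],(400,509),interpolation=2)
L=np.vstack([a,b]);e=cv2.copyMakeBorder(e,0,573-509,0,0,0)
cv2.imwrite('pics/z1.png',np.hstack([L,e])[:,:,::-1])
E
```

```text
[[ 0.46992166 -0.0340466   0.03      ]]
[[ 0.50549844 -0.03556421  0.0335    ]]
[[ 0.51506007 -0.04088756  0.026     ]]
jig [ 0.53714728 -0.04218041 -7.61108788] [ 1.34665459 -0.4522981  -1.41928661  1.57575208  0.08147225 -1.18140727]
jig in side/scene [[233. 213.]
 [245. 212.]
 [249. 214.]
 [278. 213.]] [[282. 192.]
 [275. 186.]
 [272. 187.]
 [256. 177.]]
hole side masks []
fob scene [[0.46925132 0.30618978 0.004     ]
 [0.47042806 0.35062594 0.004     ]
 [0.46909321 0.26933312 0.004     ]]
fob side [[0.47968804 0.30086073 0.004     ]]
pin head scene/side [[ 0.5285265  -0.31673651  0.06      ]] [[ 0.53514798 -0.32587912  0.06      ]]
block top side [[ 0.52136449 -0.34195803  0.044     ]] tin [[0.67459894 0.14826355 0.073     ]]
scene fob [207.3, 258.8] 0.71 227 194 219 248 268
side fob [224.0, 162.5] 0.38 69 221 228 159 169
scene pin [253.0, 149.9] 0.52 976 239 266 127 174
side pin_block [271.4, 305.0] 0.77 1349 251 292 276 331
scene pin_block [327.5, 152.9] 0.62 446 308 338 143 160
```

View pics/z1.png

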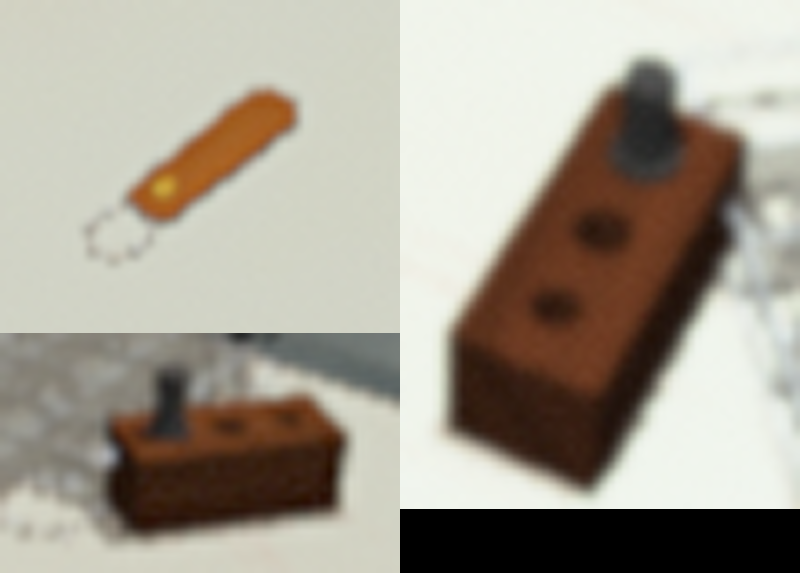

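The crops show the ring at the robot-left (+y) end of the fob, and the pin in the block's far −y bore at about (0.53,−0.32). Next I move the wrist camera over the fob.

>>> apply_moves(moves=[[1,-0.67,-0.1,0,0,0,1],[1,-0.9,-0.15,0,0,0,1],[1,-0.9,-0.15,0,0,0,1],[1,-0.9,-0.15,0,0,0,1],[1,-0.9,-0.15,0,0,0,1],[1,-0.9,-0.15,0,0,0,1],[1,-0.9,-0.15,0,0,0,1]])

```text
time_s: 3.1
tool_pos: [0.4677, 0.2039, 0.2538]
tool_rot: [179.9, -0.1, 90.4]
force: [0.1, -0.0, -0.1]
grip_width: 0.0872
grasp_force: 0.0
```

>>> apply_moves(moves=[[0.25,0,0.2,0,0,0,1],[0.35,0,0.2,0,0,0,1],[0.35,0,0.2,0,0,0,1],[0.35,0,0.2,0,0,0,1],[0.35,0,0.2,0,0,0,1]])

```text
time_s: 3.6
tool_pos: [0.4712, 0.2682, 0.2128]
tool_rot: [180.0, 0.0, 89.9]
force: [-0.3, -0.2, -0.4]
grip_width: 0.0868
grasp_force: 0.0
```

```bash
python3 - <<'E'
from h import *
o=env.get_obs(); print(o['tool_pos'],o['tool_rot'],o['time_s'])
c,im=snap('wrist','w1.png')
ms=masks_of('wrist','fob'); rg=boxes_of('wrist','fob_ring')
print([(m['location'],m['conf'],m['pixels'].sum()) for m in ms],[(m['location'],m['conf']) for m in rg])
hsv=cv2.cvtColor(im,cv2.COLOR_RGB2HSV); k=((hsv[...,1]>150)&(hsv[...,0]<25)).astype(np.uint8)
k[230:]=0
n,l,st,ce=cv2.connectedComponentsWithStats(k)
for i in range(1,n):
    if st[i,4]>300:
        ys,xs=np.nonzero(l==i); P=back(c,np.c_[xs,ys],.004)[:,:2]
        b=cv2.minAreaRect((P*1000).astype(np.float32)); print(ce[i],st[i],b)
E
```

```text
[0.47123896 0.26822178 0.21277473] [1.79956363e+02 4.32773143e-02 8.98519029e+01] 3.6
[([257.9, 139.9], 0.65, np.int64(1318)), ([251.2, 321.6], 0.42, np.int64(24))] [([253.8, 136.3], 0.76)]
[255.92487047 141.29879102] [ 246  111   20   63 1158] ((475.5528564453125, 299.1187744140625), (24.514894485473633, 78.05443572998047), 0.6111592054367065)
[  6.18756269 170.39618857] [  0 119  19  88 997] ((157.6505889892578, 269.4759826660156), (117.98617553710938, 23.25058364868164), 75.1512451171875)
```

View pics/w1.png

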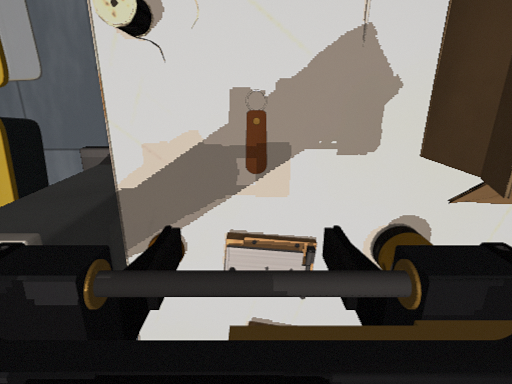

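The wrist view shows the fob's leather from (246,111) to (266,174) with the ring at (256,100), and nothing near it. The 24.5 × 78 mm fit agrees with the given size. I go down onto it.

>>> apply_moves(moves=[[0.18,0.027,0.25,0,0,0,1],[0.18,0.027,0.5,0,0,0,1],[0.18,0.027,0.75,0,0,0,0.8],[0.18,0.027,0.9,0,0,0,0.7],[0.18,0.027,0.98,0,0,0,0.6],[0.18,0.027,1,0,0,0,0.6],[0.18,0.027,1,0,0,0,0.6],[0.18,0.027,1,0,0,0,0.6],[0.18,0.027,1,0,0,0,0.6]])

```text
time_s: 4.65
tool_pos: [0.4768, 0.3066, 0.0144]
tool_rot: [179.8, -0.1, 90.0]
force: [-0.2, 0.2, -0.6]
grip_width: 0.0524
grasp_force: 0.0
```

>>> apply_moves(grip_force=20, moves=[[0,0,0.03,0,0,0,0.6],[0,0,0.06,0,0,0,0.6],[0,0,0.06,0,0,0,0.45],[0,0,0.06,0,0,0,0.25],[0,0,0.06,0,0,0,0],[0,0,0.06,0,0,0,0],[0,0,0.06,0,0,0,0],[0,0,0.06,0,0,0,0]])

```text
time_s: 5.45
tool_pos: [0.4755, 0.3059, 0.0005]
tool_rot: [180.0, 0.0, 90.0]
force: [0.1, 0.2, 0.2]
grip_width: 0.027
grasp_force: 20.1
```

>>> apply_moves(moves=[[0,0,-0.25,0,0,0,0],[0,0,-0.5,0,0,-0.1,0],[-0.1,0,-0.75,0,0,-0.2,0],[-0.35,0,-1,0,0,-0.3,0],[-0.6,0,-1,0,0,-0.4,0],[-0.85,0,-1,0,0,-0.5,0],[-1,0,-1,0,0,-0.6,0],[-1,0,-1,0,0,-0.7,0],[-1,0,-1,0,0,-0.8,0],[-1,0,-1,0,0,-0.9,0],[-1,0,-1,0,0,-0.959,0],[-1,0,-1,0,0,-0.959,0],[-1,0,-1,0,0,-0.959,0]])

```text
time_s: 6.75
tool_pos: [0.4751, 0.106, 0.2003]
tool_rot: [-180.0, -0.0, 172.2]
force: [1.2, 0.3, -0.6]
grip_width: 0.027
grasp_force: 20.0
```

```bash
python3 - <<'E'
from h import *
o=env.get_obs(); print(o['tool_pos'],o['tool_rot'],o['time_s'],o['grip_width'],o['qpos'])
c,im=snap('wrist','w2.png'); print(c)
for t in ['fob','fob_ring','jig','jig_hole','ring_post']:
    print(t,[(np.round(b['location']).tolist(),round(b['conf'],2)) for b in boxes_of('wrist',t)[:4]])
E
```

```text
[0.47511418 0.10600054 0.20027924] [-1.79987408e+02 -3.07719108e-02  1.72225528e+02] 6.75 0.02699307128917422 [-1.62667583e+00 -1.38051865e-01 -1.39998112e+01  1.06937909e+02
 -3.55754570e-02  7.32292868e+01  6.66093681e+01]
{'fov_y': 66.48757002915261, 'cx': 251.97044246397178, 'cy': 191.66819229384498, 'position': array([0.39157013, 0.1183102 , 0.36245541]), 'orientation': array([-1.77080149e+01,  2.56095189e-02,  8.22074147e+01])}
fob [([250.0, 232.0], 0.71)]
fob_ring [([252.0, 230.0], 0.94)]
jig [([15.0, 141.0], 0.87), ([133.0, 204.0], 0.63), ([279.0, 168.0], 0.57)]
jig_hole [([132.0, 206.0], 0.96), ([278.0, 169.0], 0.91), ([11.0, 144.0], 0.64), ([251.0, 233.0], 0.52)]
ring_post [([14.0, 143.0], 0.84), ([136.0, 206.0], 0.83), ([280.0, 170.0], 0.83)]
```

View pics/w2.png

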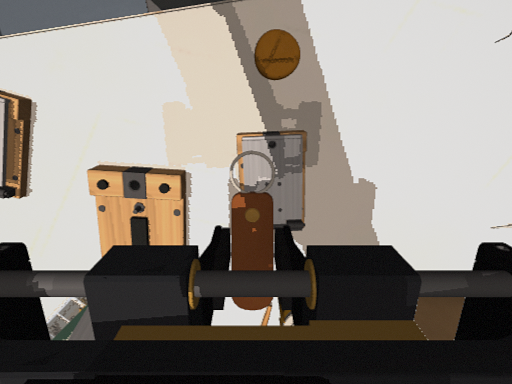

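The wrist view shows the fob held straight with its ring centred at (251,172). The jig's front rail has its bore at (134,184), the post is near (138,207), and the bed starts at (139,217).

```bash
python3 - <<'E'
from h import *
from scipy.optimize import least_squares
o=env.get_obs(); T=o['tool_pos'];z=T[2]-.0005
c=cal('wrist'); w0={'fov_y':c['fov_y'],'cx':c['cx'],'cy':c['cy'],'position':np.array([0.64964869,0.08497478,0.38471328]),'orientation':np.array([-17.716574,-.0472679,-.0167686])}
ring=back(c,[251.5,172],z+.003)[0]
v=R.from_euler('xyz',o['tool_rot'],degrees=True).inv().apply(ring-T); print('ring in tool',v)
M=np.array([[-66,0,30],[-34,0,33.5]])/1000
ob=np.array([[134,184.5],[138,207]]);ob0=np.array([[111,196],[138,198]])
B=np.array([[-22,0,26]])/1000
def res(q): return np.r_[(proj(c,pose2(M,*q))-ob).ravel(),(proj(c,pose2(B,*q))-[139,217]).ravel()*.5,(proj(w0,pose2(M,*q))-ob0).ravel()]
r=least_squares(res,[.537,-.042,-7.6]); print(r.x,r.fun.round(1))
q=r.x
for z_,n in ((.026,'seat'),): print('post',pose2(M[1:],*q),'hole',pose2(M[:1],*q))
im=cv2.imread('pics/w2.png')[155:250,85:195]; a=cv2.resize(im,None,fx=3.6,fy=3.6,interpolation=cv2.INTER_CUBIC)
im=cv2.imread('pics/wrist0.png')[140:250,90:200]; b=cv2.resize(im,(396,396),interpolation=cv2.INTER_CUBIC)
a=cv2.copyMakeBorder(a,0,396-a.shape[0],0,0,0); cv2.imwrite('pics/z2.png',np.hstack([a,b]))
E
```

```text
ring in tool [ 0.04503441  0.0005743  -0.00249881]
[ 0.5354082  -0.03847072 -4.34212087] [-0.2 -0.1 -0.5  3.6  1.2  0.2 -0.3 -0.4 -3.1  0.2]
post [[ 0.50150579 -0.03589652  0.0335    ]] hole [[ 0.46959764 -0.03347375  0.03      ]]
```

View pics/z2.png

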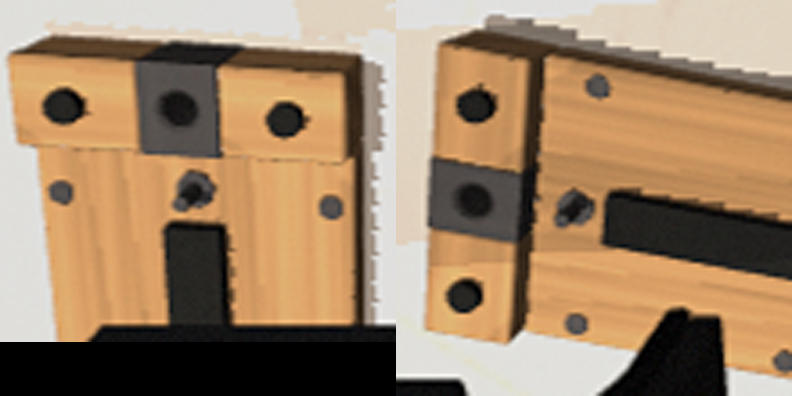

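```bash
python3 - <<'E'
from h import *
from scipy.optimize import least_squares
c=cal('wrist'); w0={'fov_y':c['fov_y'],'cx':c['cx'],'cy':c['cy'],'position':np.array([0.64964869,0.08497478,0.38471328]),'orientation':np.array([-17.716574,-.0472679,-.0167686])}
ob=np.array([[134.4,185],[135.6,211.4],[139.4,217.5],[102.8,184.4],[164.4,188.3]])
ob0=np.array([[111.4,195.6],[137.2,199.7],[148.3,200.5],[112,169.2],[108.6,222.2]])
def Mod(y0,s=1): return np.array([[-66,0,30],[-34,0,33.5],[-22,0,26],[-66,s*y0,30],[-66,-s*y0,30]])/1000
def f(q,both): 
    P=pose2(Mod(q[3]),*q[:3]); r=(proj(c,P)-ob).ravel()
    r0=(proj(w0,P)-ob0).ravel()
    return np.r_[r,r0] if both==2 else (r if both==1 else r0)
for b in (0,1,2):
    r=least_squares(f,[.537,-.042,-5,35],args=(b,)); print(b,r.x,r.fun.round(1),'post',pose2(Mod(0)[1],*r.x[:3]),'hole',pose2(Mod(0)[0],*r.x[:3]))
E
```

```text
0 [  0.53555508  -0.04562805 -10.4252673   36.20339806] [ 0.1  0.1 -1.5  1.2 -1.1  0.1  0.6 -0.7  1.9 -0.8] post [[ 0.50211636 -0.03947565  0.0335    ]] hole [[ 0.47064463 -0.03368516  0.03      ]]
1 [  0.53602896  -0.04477979 -10.06846377 -36.36641095] [-0.1  0.5 -0.3  0.3 -1.   1.   0.6 -0.2  0.7 -1.6] post [[ 0.50255258 -0.03883575  0.0335    ]] hole [[ 0.47104539 -0.03324135  0.03      ]]
2 [  0.53582746  -0.04488155 -10.06632182  -5.36280183] [ -0.2   0.3  -0.4   0.2  -1.1   0.8  26.8   0.8 -25.7  -2.8   0.2  -0.1
  -1.4   0.8  -1.   -0.4  -0.5  30.2   3.2 -30.7] post [[ 0.50235085 -0.03893876  0.0335    ]] hole [[ 0.47084346 -0.03334554  0.03      ]]
```

>>> apply_moves(moves=[[-0.1,-0.2,0,0,0,0.028,0],[-0.2,-0.4,0,0,0,0.028,0],[-0.35,-0.6,0,0,0,0.028,0],[-0.457,-0.713,0,0,0,0.028,0],[-0.457,-0.713,0.2,0,0,0.028,0],[-0.457,-0.713,0.4,0,0,0.028,0],[-0.457,-0.713,0.55,0,0,0.028,0],[-0.457,-0.713,0.65,0,0,0.028,0],[-0.457,-0.713,0.7,0,0,0.028,0],[-0.457,-0.713,0.7,0,0,0.028,0],[-0.457,-0.713,0.7,0,0,0.028,0],[-0.457,-0.713,0.7,0,0,0.028,0]])

```text
time_s: 8.25
tool_pos: [0.5485, -0.0475, 0.0622]
tool_rot: [180.0, 0.2, 170.0]
force: [0.5, -0.5, -0.3]
grip_width: 0.0269
grasp_force: 20.0
```

```bash
python3 - <<'E'
from h import *
o=env.get_obs(); print(o['tool_pos'],o['tool_rot'],o['time_s'],o['grip_width'],o['force'])
c,im=snap('wrist','w3.png'); T=o['tool_pos']
tr=R.from_euler('xyz',o['tool_rot'],degrees=True)
ring=T+tr.apply([.045,.0006,-.0025]); print('ring',ring)
q=(.5358,-.0449,-10.1)
print('exp px ring',proj(c,ring),'post',proj(c,pose2([-.034,0,.0335],*q)),'hole',proj(c,pose2([-.066,0,.03],*q)))
print('target TCP',pose2([-.034+.045,0,.0265],*q))
cv2.imwrite('pics/z3.png',cv2.resize(im[60:330,120:400,::-1],None,fx=2.1,fy=2.1,interpolation=cv2.INTER_CUBIC))
E
```

```text
[ 0.548517   -0.04748135  0.06218405] [1.79983897e+02 1.67176881e-01 1.70011104e+02] 8.25 0.026854100808650038 [ 0.52020544 -0.50578903 -0.28967536]
ring [ 0.5042961  -0.03908433  0.06455291]
exp px ring [[251.60425993 172.1615688 ]] post [[251.35611515 157.76185384]] hole [[251.41460272 107.06915547]]
target TCP [[ 0.54662953 -0.04682903  0.0265    ]]
```

View pics/z3.png

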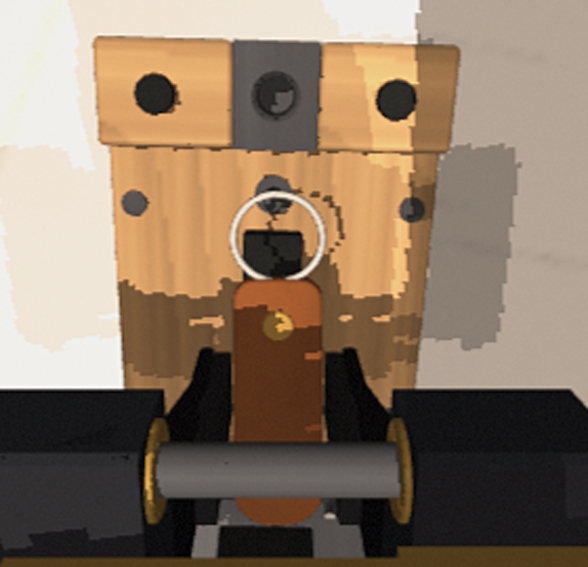

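The view shows the ring (280,235 in the crop) centred sideways on the post (273,200) and over the post's column. The bed is under the leather. The predicted positions match, so I lower it with a 2 mm shift forward.

>>> apply_moves(moves=[[0.01,0,0.04,0,0,0,0],[0.01,0,0.08,0,0,0,0],[0.01,0,0.12,0,0,0,0],[0.01,0,0.15,0,0,0,0],[0.01,0,0.17,0,0,0,0],[0.01,0,0.175,0,0,0,0],[0.01,0,0.175,0,0,0,0],[0.01,0,0.175,0,0,0,0]])

```text
time_s: 9.1
tool_pos: [0.5446, -0.0471, 0.0264]
tool_rot: [-180.0, -0.1, 170.0]
force: [-4.8, -0.0, 9.8]
grip_width: 0.0267
grasp_force: 20.0
```

```bash
python3 - <<'E'
from h import *
o=env.get_obs(); print(o['tool_pos'],o['tool_rot'],o['time_s'],o['force'])
c,im=snap('wrist','w4.png')
cv2.imwrite('pics/z4.png',cv2.resize(im[40:330,120:400,::-1],None,fx=2,fy=2,interpolation=cv2.INTER_CUBIC))
E
```

```text
[ 0.54460449 -0.04707913  0.02640689] [-1.79980640e+02 -9.78017054e-02  1.70009898e+02] 9.1 [-4.77362765e+00 -7.63743658e-03  9.76099719e+00]
```

View pics/z4.png

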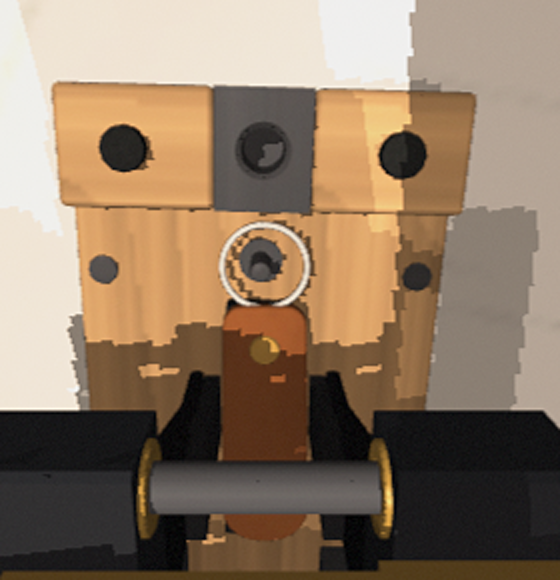

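The ring now encircles the post (260,265) and the leather rests on the bed. I release and retreat upward.

>>> apply_moves(moves=[[0,0,-0.006,0,0,0,0],[0,0,-0.006,0,0,0,0.45],[0,0,-0.006,0,0,0,0.45],[0,0,-0.006,0,0,0,0.45],[0,0,-0.006,0,0,0,0.45],[0,0,-0.1,0,0,0,0.45],[0,0,-0.3,0,0,0,0.45],[0,0,-0.55,0,0,0,0.45],[0,0,-0.8,0,0,0,0.2],[0,0,-1,0,0,0,0],[0,0,-1,0,0,0,0],[0,0,-1,0,0,0,0]])

```text
time_s: 10.35
tool_pos: [0.5458, -0.0471, 0.2265]
tool_rot: [180.0, 0.1, 170.0]
force: [-0.6, 0.2, -0.3]
grip_width: 0.0153
grasp_force: 0.0
```

```bash
python3 - <<'E'
from h import *
o=env.get_obs(); print(o['tool_pos'],o['tool_rot'],o['time_s'],o['force'],o['grip_width'])
c,im=snap('wrist','w5.png')
d,im2=snap('side','s5.png')
a=cv2.resize(im[100:330,120:400,::-1],(400,329),interpolation=2)
b=cv2.resize(im2[160:250,200:310,::-1],(400,327),interpolation=2);b=cv2.resize(b,(400,329))
cv2.imwrite('pics/z5.png',np.hstack([a,b]))
q=(.5358,-.0449,-10.1)
for th in (1.65,1.75,1.85):
    P=np.array([[.07-.15*np.cos(th),y,.04+.15*np.sin(th)] for y in(-.046,.046)]); print(th,proj(d,pose2(P,*q)).round(1).tolist())
E
```

```text
[ 0.54575782 -0.0470802   0.22650346] [1.79988978e+02 1.32105328e-01 1.70013918e+02] 10.35 [-0.55122278  0.23587454 -0.27462689] 0.01534674171506626
1.65 [[290.6, 171.4], [287.9, 153.7]]
1.75 [[296.8, 172.1], [293.6, 154.3]]
1.85 [[302.7, 173.3], [299.0, 155.5]]
```

View pics/z5.png

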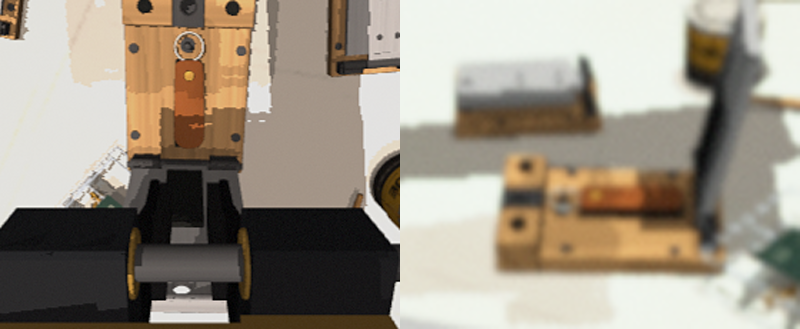

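The fob lies along the bed with its ring over the post, and the cover stands at about 1.7 rad. I go over it and behind, then pull it toward the robot.

>>> apply_moves(moves=[[-0.2,0,-0.05,0,0,0,0],[-0.4,0,-0.05,0,0,0,0],[-0.6,0,-0.05,0,0,0,0],[-0.69,0,-0.05,0,0,0,0],[-0.69,0,-0.05,0,0,0,0],[-0.69,0,0.1,0,0,0,0],[-0.69,0,0.25,0,0,0,0],[-0.69,0,0.35,0,0,0,0],[-0.69,0,0.35,0,0,0,0]])

```text
time_s: 11.35
tool_pos: [0.6771, -0.0705, 0.1504]
tool_rot: [-180.0, -0.5, 170.0]
force: [-0.6, 0.0, -0.3]
grip_width: -0.0
grasp_force: 0.0
```

>>> apply_moves(moves=[[0.06,0,0,0,0,0,0],[0.12,0,0,0,0,0,0],[0.18,0,0,0,0,0,0],[0.24,0,0,0,0,0,0],[0.3,0,0,0,0,0,0],[0.35,0,0,0,0,0,0],[0.4,0,0,0,0,0,0],[0.45,0,0,0,0,0,0],[0.5,0,0,0,0,0,0],[0.55,0,0,0,0,0,0],[0.6,0,0,0,0,0,0],[0.65,0,0,0,0,0,0]])

```text
time_s: 12.55
tool_pos: [0.5521, -0.0484, 0.1554]
tool_rot: [-180.0, -0.0, 170.0]
force: [-0.5, 0.5, -0.5]
grip_width: 0.0004
grasp_force: 0.0
```

```bash
python3 - <<'E'
from h import *
o=env.get_obs(); print(o['tool_pos'],o['tool_rot'],o['time_s'],o['force'],o['grip_width'])
d,im=snap('side'); 
for n in ('side',):
  for t in('cover_edge','cover'):
    print(t,[(np.round(b['location'],1).tolist(),round(b['conf'],2)) for b in boxes_of(n,t)[:4]])
q=(.5358,-.0449,-10.1)
for th in (0,.5,.8,1,1.2,1.4,1.7):
    P=np.array([[.07-.15*np.cos(th),0,.04+.15*np.sin(th)]]); print(th,proj(d,pose2(P,*q)).round(1).tolist())
E
```

```text
[ 0.55207259 -0.0484051   0.15544602] [-1.79990970e+02 -2.88220250e-02  1.70008707e+02] 12.55 [-0.51265312  0.49776285 -0.54745073] 0.00039302270154860846
cover_edge [([270.2, 190.2], 0.96), ([230.2, 179.5], 0.86), ([213.1, 260.5], 0.77)]
cover [([230.9, 182.9], 0.85), ([267.5, 191.8], 0.67), ([209.2, 260.5], 0.58)]
0 [[227.6, 210.1]]
0.5 [[233.3, 188.1]]
0.8 [[243.3, 176.5]]
1 [[252.3, 170.2]]
1.2 [[262.8, 165.6]]
1.4 [[274.3, 162.8]]
1.7 [[292.2, 162.5]]
```

>>> apply_moves(moves=[[0,0,-0.15,0,0,0,0],[0,0,-0.3,0,0,0,0],[0,-0.2,-0.3,0,0,0,0.2],[-0.1,-0.4,-0.3,0,0,0,0.4],[-0.2,-0.6,-0.3,0,0,0,0.6],[-0.3,-0.8,-0.3,0,0,0,0.6],[-0.3,-1,-0.3,0,0,0,0.6],[-0.3,-1,-0.3,0,0,0,0.6]])

```text
time_s: 13.5
tool_pos: [0.575, -0.2647, 0.2149]
tool_rot: [-179.7, -0.1, 169.4]
force: [-0.2, -0.4, 0.7]
grip_width: 0.0406
grasp_force: 0.0
```

>>> apply_moves(moves=[[0,-0.2,0,0,0,0,0.6],[0,-0.33,0,0,0,0,0.6],[0,-0.33,0,0,0,0,0.6],[0,-0.33,0,0,0,0,0.6],[0,-0.33,0,0,0,0,0.6]])

```text
time_s: 14.0
tool_pos: [0.5669, -0.3192, 0.2154]
tool_rot: [179.9, 0.0, 170.1]
force: [-0.4, 0.6, -0.7]
grip_width: 0.052
grasp_force: 0.0
```

```bash
python3 - <<'E'
from h import *
o=env.get_obs(); print(o['tool_pos'],o['tool_rot'],o['time_s'],o['force'],o['grip_width'])
c,im=snap('wrist','w6.png'); print(c)
for t in('pin','pin_block'):
    for m in masks_of('wrist',t)[:2]:
        ys,xs=np.nonzero(m['pixels']); print(t,m['location'],m['conf'],len(xs),xs.min(),xs.max(),ys.min(),ys.max())
        if t=='pin': np.save('pinmask.npy',m['pixels']) if not __import__('os').path.exists('pinmask.npy') else 0
d,_=snap('side')
for t in('cover_edge','cover'):
    print(t,[(np.round(b['location'],1).tolist(),round(b['conf'],2)) for b in boxes_of('side',t)[:4]])
g=cv2.cvtColor(im,cv2.COLOR_RGB2GRAY); hsv=cv2.cvtColor(im,cv2.COLOR_RGB2HSV)
k=((hsv[...,0]<15)&(hsv[...,1]>100)).astype(np.uint8); k[230:]=0
n,l,st,ce=cv2.connectedComponentsWithStats(k); print([(st[i].tolist(),ce[i].round(1).tolist()) for i in range(1,n) if st[i,4]>150])
P=np.array([[.53,-.32,.078],[.53,-.32,.048]]);print(proj(c,P))
E
```

```text
[ 0.56687202 -0.3191517   0.21542793] [1.79935174e+02 5.80001133e-03 1.70124911e+02] 14.0 [-0.42624474  0.58206778 -0.65845824] 0.051982034893847465
{'fov_y': 66.48757002915261, 'cx': 251.97044246397178, 'cy': 191.66819229384498, 'position': array([ 0.48365439, -0.30398114,  0.37756065]), 'orientation': array([-1.77475448e+01, -5.45680382e-02,  8.01068523e+01])}
pin [239.5, 143.2] 0.65 347 232 251 135 157
pin [466.6, 102.6] 0.6 13771 408 511 21 175
pin_block [212.9, 128.4] 0.64 3640 169 267 91 169
cover_edge [([232.4, 179.9], 0.6), ([257.1, 210.7], 0.58), ([212.0, 261.4], 0.55)]
cover [([233.1, 180.1], 0.9), ([208.1, 260.7], 0.84), ([253.9, 208.6], 0.57)]
[([431, 24, 18, 30, 171], [440.3, 39.6]), ([169, 92, 100, 79, 3639], [216.0, 129.2]), ([410, 109, 19, 52, 207], [418.6, 134.7])]
[[244.05987526 147.5372033 ]
 [244.72219042 143.22309543]]
```

```bash
python3 - <<'E'
from h import *
from scipy.optimize import minimize
c=cal('wrist'); im=cv2.imread('pics/w6.png'); hsv=cv2.cvtColor(im,cv2.COLOR_BGR2HSV)
m=np.load('pinmask.npy').astype(np.uint8)
sub=hsv[128:165,225:260]; print((sub[::3,::3,1]).tolist()); 
a=np.linspace(0,2*np.pi,40); 
def sil(x,y,S=8):
    g=np.zeros((60*S,60*S),np.uint8)
    for parts in (((.048,.008),(.078,.008)),((.044,.011),(.048,.011))):
        P=np.vstack([np.c_[x+r*np.cos(a),y+r*np.sin(a),0*a+z] for z,r in parts])
        h=cv2.convexHull(((proj(c,P)-[215,115]+.5)*S).astype(np.float32))
        cv2.fillConvexPoly(g,h.astype(np.int32),1)
    return cv2.resize(g.astype(np.float32),(60,60),interpolation=cv2.INTER_AREA)
M1=m[115:175,215:275].astype(float)
S2=((hsv[...,1]<90)&(hsv[...,2]<140)).astype(np.uint8)[115:175,215:275]
n,l,st,ce=cv2.connectedComponentsWithStats(S2); i=l[28,25]; M2=(l==i).astype(float); print(i,st[i],ce[i],M1.sum())
for M in (M1,M2):
    r=minimize(lambda v:((sil(*v)-M)**2).sum(),[.532,-.318],method='Nelder-Mead',options=dict(initial_simplex=[[.532,-.318],[.538,-.318],[.532,-.312]])); print(r.x,r.fun)
E
```

```text
[[178, 176, 174, 175, 164, 173, 171, 172, 174, 166, 195, 175], [176, 171, 171, 181, 171, 180, 175, 170, 174, 178, 170, 180], [170, 173, 173, 167, 178, 175, 174, 168, 166, 170, 181, 176], [171, 177, 174, 181, 103, 23, 22, 28, 166, 173, 173, 170], [174, 179, 171, 111, 23, 26, 31, 23, 20, 175, 179, 181], [183, 173, 171, 19, 34, 27, 25, 16, 20, 130, 170, 165], [169, 170, 175, 18, 23, 24, 25, 29, 31, 102, 163, 177], [179, 171, 169, 65, 19, 31, 20, 24, 24, 165, 168, 172], [169, 177, 173, 139, 26, 20, 27, 28, 116, 177, 180, 172], [178, 176, 170, 178, 53, 21, 17, 38, 209, 177, 174, 162], [110, 184, 173, 175, 171, 179, 176, 176, 176, 167, 179, 19], [32, 15, 79, 177, 174, 174, 176, 173, 168, 173, 80, 4], [1, 2, 23, 4, 114, 183, 170, 176, 163, 180, 41, 21]]
2 [ 18  21  19  22 312] [27.00641026 31.04166667] 347.0
[ 0.53077768 -0.32475514] 10.113525390625
[ 0.53143273 -0.32450481] 21.2265625
```

>>> apply_moves(moves=[[0.1,-0.058,0.1,0,0,0,0.5],[0.172,-0.058,0.3,0,0,0,0.5],[0.172,-0.058,0.5,0,0,0,0.5],[0.172,-0.058,0.575,0,0,0,0.5],[0.172,-0.058,0.575,0,0,0,0.5],[0.172,-0.058,0.575,0,0,0,0.5],[0.172,-0.058,0.575,0,0,0,0.5]])

```text
time_s: 15.0
tool_pos: [0.532, -0.3271, 0.1031]
tool_rot: [-179.9, 0.2, 170.0]
force: [-0.1, -0.3, 0.2]
grip_width: 0.0434
grasp_force: 0.0
```

>>> apply_moves(moves=[[0.006,0.01,0.08,0,0,0,0.5],[0.006,0.01,0.16,0,0,0,0.5],[0.006,0.01,0.22,0,0,0,0.5],[0.006,0.01,0.25,0,0,0,0.5],[0.006,0.01,0.25,0,0,0,0.5],[0.006,0.01,0.25,0,0,0,0.5]])

```text
time_s: 15.6
tool_pos: [0.5296, -0.3244, 0.0508]
tool_rot: [-180.0, 0.0, 170.0]
force: [0.5, -0.1, 1.2]
grip_width: 0.0436
grasp_force: 0.0
```

>>> apply_moves(grip_force=45, moves=[[0,0,-0.003,0,0,0,0.3],[0,0,-0.003,0,0,0,0.1],[0,0,-0.003,0,0,0,0],[0,0,-0.003,0,0,0,0],[0,0,-0.003,0,0,0,0],[0,0,-0.003,0,0,0,0]])

```text
time_s: 16.2
tool_pos: [0.5295, -0.3241, 0.0514]
tool_rot: [-180.0, 0.0, 170.0]
force: [-0.8, 0.2, 0.9]
grip_width: 0.0148
grasp_force: 45.0
```

```bash
python3 - <<'E'
from h import *
o=env.get_obs(); print(o['tool_pos'],o['tool_rot'],o['force'],o['wrist_torque'],o['grip_width'],o['grasp_force'])
E
```

```text
[ 0.52946929 -0.32413897  0.05137378] [-1.79997205e+02  1.53226201e-02  1.70017588e+02] [-0.81125989  0.2352967   0.9442283 ] [ 0.16125435 -0.05020327 -0.02310246] 0.014809123947715587 45.00030082650483
```

>>> apply_moves(moves=[[0,0,-0.15,0,0,0,0],[0,0,-0.3,0,0,0,0],[0,0,-0.45,0,0,0,0],[0.1,0.2,-0.5,0,0,0,0],[0.2,0.4,-0.5,0,0,0,0],[0.29,0.6,-0.5,0,0,0,0],[0.29,0.8,-0.5,0,0,0,0],[0.29,1,-0.5,0,0,0,0],[0.29,1,-0.5,0,0,0,0]])

```text
time_s: 17.1
tool_pos: [0.5079, -0.1099, 0.1513]
tool_rot: [179.8, 0.0, 170.6]
force: [-0.2, -0.5, -1.4]
grip_width: 0.0149
grasp_force: 45.0
```

>>> apply_moves(moves=[[0,0.2,0,0,0,0,0],[0,0.38,0,0,0,0,0],[0,0.38,0,0,0,0,0],[0,0.38,0,0,0,0,0],[0,0.38,0,0,0,0,0],[0,0.38,0,0,0,0,0]])

```text
time_s: 17.7
tool_pos: [0.5199, -0.044, 0.1511]
tool_rot: [-180.0, -0.0, 169.9]
force: [-0.9, -0.8, -0.2]
grip_width: 0.0148
grasp_force: 45.0
```

```bash
python3 - <<'E'
from h import *
o=env.get_obs(); print(o['tool_pos'],o['tool_rot'],o['time_s'],o['force'],o['grip_width'])
c,im=snap('wrist','w7.png')
for t in('pin','jig_hole','cover','jig'):
    print(t,[(np.round(b['location'],1).tolist(),round(b['conf'],2)) for b in boxes_of('wrist',t)[:5]])
q=(.5358,-.0449,-10.1)
h=proj(c,pose2([-.066,0,.044],*q))[0]; print('pred hole',h)
E_=proj(c,pose2([[-.08,-.046,.044],[-.08,.046,.044],[-.08,0,.044]],*q)); print('cover edge pred',E_)
x,y=h.round().astype(int); g=cv2.cvtColor(im,cv2.COLOR_RGB2GRAY)
for r in range(y-18,y+19,2): print(r,g[r,x-18:x+19:2].tolist())
E
```

```text
[ 0.51985582 -0.04397766  0.15106831] [-1.79967566e+02 -7.13581244e-03  1.69867972e+02] 17.7 [-0.90600812 -0.8138631  -0.19601124] 0.014751175919310832
pin [([250.9, 243.4], 0.57)]
jig_hole [([416.6, 120.1], 0.86), ([248.6, 170.0], 0.77), ([67.9, 82.3], 0.71)]
cover [([426.7, 118.3], 0.82), ([58.4, 77.2], 0.66)]
jig [([415.6, 121.5], 0.9), ([68.9, 78.6], 0.67)]
pred hole [253.19188717 137.6388644 ]
cover edge pred [[201.90004234 121.93054531]
 [304.51418261 121.846226  ]
 [253.19831005 121.88839289]]
120 [129, 127, 81, 69, 74, 78, 77, 75, 75, 73, 73, 71, 75, 75, 75, 74, 97, 148, 151]
122 [157, 154, 153, 150, 150, 145, 141, 141, 136, 132, 130, 126, 122, 119, 114, 108, 99, 97, 83]
124 [203, 206, 204, 204, 202, 201, 203, 204, 202, 200, 200, 199, 198, 197, 196, 196, 192, 190, 191]
126 [158, 157, 158, 160, 161, 162, 163, 163, 165, 167, 168, 170, 171, 173, 172, 174, 175, 177, 177]
128 [176, 174, 173, 172, 171, 172, 147, 151, 142, 144, 156, 139, 128, 130, 123, 123, 135, 112, 112]
130 [179, 181, 179, 175, 175, 177, 182, 141, 100, 85, 117, 157, 178, 179, 175, 171, 174, 175, 168]
132 [178, 180
[... 554 characters left out ...]

144 [174, 177, 175, 170, 173, 171, 176, 172, 143, 143, 157, 167, 173, 175, 169, 167, 171, 169, 162]
146 [174, 176, 174, 170, 170, 170, 174, 176, 173, 172, 174, 172, 173, 175, 171, 167, 170, 167, 163]
148 [174, 175, 176, 170, 170, 170, 174, 178, 170, 173, 173, 173, 173, 174, 170, 166, 171, 167, 163]
150 [174, 176, 174, 171, 170, 171, 174, 176, 169, 171, 172, 172, 171, 174, 170, 167, 171, 166, 165]
152 [175, 175, 174, 168, 170, 171, 173, 176, 169, 172, 172, 173, 172, 173, 167, 167, 171, 166, 165]
154 [175, 176, 173, 170, 171, 172, 174, 175, 169, 172, 171, 174, 172, 172, 168, 168, 172, 166, 164]
156 [172, 177, 173, 170, 170, 172, 174, 177, 171, 172, 171, 173, 172, 174, 168, 169, 171, 166, 164]
```

```bash
python3 - <<'E'
from h import *
o=env.get_obs(); T=o['tool_pos']; tr=R.from_euler('xyz',o['tool_rot'],degrees=True)
c=cal('wrist'); im=cv2.imread('pics/w7.png'); g=cv2.cvtColor(im,cv2.COLOR_BGR2GRAY).astype(float)
w=np.clip((173-g[126:148,243:263])/140,0,1); w[:3]=0; w[w<.1]=0
ys,xs=np.mgrid[126:148,243:263]; h=np.array([(w*xs).sum(),(w*ys).sum()])/w.sum(); print('hole px',h,w.sum())
H=back(c,h,.044)[0]; print('hole',H)
m=masks_of('wrist','pin')
for k in m[:2]:
    y,x=np.nonzero(k['pixels']); print(k['location'],k['conf'],len(x),x.min(),x.max(),y.min(),y.max())
    if k is m[0]:
        for r in range(y.min(),y.max()+1,3): xx=x[y==r]; print(r,(xx.min(),xx.max(),len(xx)) if len(xx) else 0)
for dx in(0,-.002):
    print('tip/collar bottom/collar front/headtop',dx,[proj(c,T+tr.apply([dx+e,0,z])).round(1).tolist()[0] for e,z in((0,.0454),(.011,.0074),(0,.0034),(.008,-.0266))])
E
```

```text
hole px [252.56411927 136.39498872] 142.53571428571428
hole [ 0.46982402 -0.03257925  0.044     ]
[251.4, 244.9] 0.73 1238 237 265 215 270
215 (np.int64(250), np.int64(253), 4)
218 (np.int64(247), np.int64(256), 10)
221 (np.int64(245), np.int64(257), 13)
224 (np.int64(245), np.int64(258), 14)
227 (np.int64(243), np.int64(260), 18)
230 (np.int64(240), np.int64(263), 24)
233 (np.int64(240), np.int64(263), 24)
236 (np.int64(240), np.int64(263), 24)
239 (np.int64(240), np.int64(263), 24)
242 (np.int64(240), np.int64(263), 24)
245 (np.int64(239), np.int64(263), 25)
248 (np.int64(239), np.int64(264), 26)
251 (np.int64(238), np.int64(264), 27)
254 (np.int64(238), np.int64(264), 27)
257 (np.int64(238), np.int64(265), 28)
260 (np.int64(237), np.int64(265), 29)
263 (np.int64(238), np.int64(265), 28)
266 (np.int64(238), np.int64(265), 28)
269 (np.int64(240), np.int64(264), 25)
tip/collar bottom/collar front/headtop 0 [[251.0, 214.4], [250.7, 221.0], [250.7, 239.8], [250.5, 252.5]]
tip/collar bottom/collar front/headtop -0.002 [[251.0, 216.8], [250.7, 223.9], [250.7, 242.6], [250.5, 255.9]]
```

>>> apply_moves(moves=[[0.15,0.012,0.1,0,0,0,0],[0.268,0.012,0.2,0,0,0,0],[0.268,0.012,0.24,0,0,0,0],[0.268,0.012,0.24,0,0,0,0],[0.268,0.012,0.24,0,0,0,0],[0.268,0.012,0.24,0,0,0,0],[0.268,0.012,0.24,0,0,0,0]])

```text
time_s: 18.7
tool_pos: [0.4689, -0.0307, 0.104]
tool_rot: [180.0, 0.1, 170.0]
force: [-0.4, -0.6, -0.6]
grip_width: 0.0147
grasp_force: 45.0
```

```bash
python3 - <<'E'
from h import *
o=env.get_obs(); T=o['tool_pos']; tr=R.from_euler('xyz',o['tool_rot'],degrees=True)
print(T,o['tool_rot'],o['force'],o['time_s'])
print('need (tool m)',tr.inv().apply(np.array([.4676,-.0322,.1])-T))
E
```

```text
[ 0.46893481 -0.03070165  0.10399584] [1.79983442e+02 1.01574641e-01 1.70005569e+02] [-0.40451315 -0.61567626 -0.60771164] 18.7
need (tool m) [ 0.00106159 -0.00170842  0.00399347]
```

>>> apply_moves(moves=[[0.005,-0.0085,0,0,0,0,0],[0.005,-0.0085,0.03,0,0,0,0],[0.005,-0.0085,0.06,0,0,0,0],[0.005,-0.0085,0.08,0,0,0,0],[0.005,-0.0085,0.1,0,0,0,0],[0.005,-0.0085,0.11,0,0,0,0],[0.005,-0.0085,0.11,0,0,0,0]])

```text
time_s: 19.4
tool_pos: [0.4667, -0.0326, 0.081]
tool_rot: [-180.0, 0.0, 170.0]
force: [1.7, -1.5, -1.2]
grip_width: 0.0146
grasp_force: 45.0
```

```bash
python3 - <<'E'
from h import *
o=env.get_obs(); T=o['tool_pos']; print(T,o['tool_rot'],o['force'],o['wrist_torque'],o['grip_width'],o['time_s'])
E
```

```text
[ 0.46665821 -0.03260428  0.0809773 ] [-1.79966999e+02  2.97278970e-02  1.70002228e+02] [ 1.68215887 -1.46815304 -1.16504212] [-0.36425    -0.3622608  -0.00504003] 0.014625084552303833 19.4
```

The tip is 8 mm into the cover hole with little force. I continue down into the bore.

>>> apply_moves(moves=[[-0.003,-0.001,0.015,0,0,0,0],[-0.003,-0.001,0.03,0,0,0,0],[-0.003,-0.001,0.045,0,0,0,0],[-0.003,-0.001,0.06,0,0,0,0],[-0.003,-0.001,0.075,0,0,0,0],[-0.003,-0.001,0.09,0,0,0,0],[-0.003,-0.001,0.09,0,0,0,0]])

```text
time_s: 20.1
tool_pos: [0.467, -0.0326, 0.0628]
tool_rot: [-180.0, 0.0, 170.0]
force: [0.9, -3.0, -1.5]
grip_width: 0.0149
grasp_force: 45.0
```

```bash
python3 - <<'E'
from h import *
o=env.get_obs(); T=o['tool_pos']; print(T,o['tool_rot'],o['force'],o['wrist_torque'],o['grip_width'],o['time_s'])
E
```

```text
[ 0.46702927 -0.03263441  0.06278288] [-1.79984683e+02  8.84292633e-03  1.70009221e+02] [ 0.87660816 -3.01666687 -1.4680126 ] [-0.6623674  -0.37197784 -0.01772891] 0.014903353737330774 20.1
```

>>> apply_moves(moves=[[-0.001,-0.003,0.015,0,0,0,0],[-0.001,-0.003,0.03,0,0,0,0],[-0.001,-0.003,0.04,0,0,0,0],[-0.001,-0.003,0.05,0,0,0,0],[-0.001,-0.003,0.055,0,0,0,0],[-0.001,-0.003,0.055,0,0,0,0]])

```text
time_s: 20.7
tool_pos: [0.467, -0.0329, 0.052]
tool_rot: [180.0, -0.0, 170.0]
force: [0.6, -1.0, 0.2]
grip_width: 0.0146
grasp_force: 45.0
```

Now I press, in small steps.

>>> apply_moves(moves=[[0,0,0.003,0,0,0,0],[0,0,0.006,0,0,0,0],[0,0,0.008,0,0,0,0],[0,0,0.008,0,0,0,0],[0,0,0.008,0,0,0,0]])

```text
time_s: 21.2
tool_pos: [0.4671, -0.0329, 0.0516]
tool_rot: [-180.0, -0.0, 170.0]
force: [-3.8, -1.6, 10.4]
grip_width: 0.0147
grasp_force: 45.0
```

>>> apply_moves(moves=[[0,0,0.0005,0,0,0,0],[0,0,0.0005,0,0,0,0],[0,0,0.0005,0,0,0,0],[0,0,0.0005,0,0,0,0],[0,0,0.0005,0,0,0,0],[0,0,0.0005,0,0,0,0]])

```text
time_s: 21.8
tool_pos: [0.467, -0.0329, 0.0516]
tool_rot: [-180.0, -0.0, 170.0]
force: [-3.4, -2.0, 10.6]
grip_width: 0.0148
grasp_force: 45.0
```

```bash
python3 - <<'E'
from h import *
for i in range(4):
    viewer.read_camera('side'); o=env.get_obs(); print(o['tool_pos'],o['force'].round(2),o['grip_width'],o['time_s'])
for t in('cover','glue_pot','fob'): print(t,[(np.round(b['location'],1).tolist(),round(b['conf'],2)) for b in boxes_of('side',t)[:4]])
E
```

```text
[ 0.4670443  -0.03289776  0.05162959] [-3.85 -1.19  9.83] 0.014805125133531157 21.85
[ 0.46705174 -0.03293707  0.05164067] [-2.98 -1.01 11.35] 0.014911737296998026 21.9
[ 0.46705156 -0.03291033  0.05164186] [-3.42 -0.88 10.13] 0.015403294854867508 21.95
[ 0.46701099 -0.03291493  0.0516118 ] [-2.83 -1.45  9.94] 0.014457986257137094 22.0
cover [([207.7, 259.5], 0.83)]
glue_pot [([290.6, 171.4], 0.94), ([258.7, 208.0], 0.46)]
fob [([256.3, 217.8], 0.6)]
```

```bash
python3 -c "
from cell import env
print(env.sign_off())"
```

```text
the job is handed in; nothing more can be done
None
```

I handed the job in at about 22 s, with no verdict returned: the fob lies on the bed with its ring over the post, the cover is shut, and the pin is through it with its collar on the cover, still gripped and pressed down at about 10 N; the glue tin was not touched.

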